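# Connect a test gauge to the bench air outlet

### The job

Connect the red test gauge to the air outlet: pull the coupler's sleeve back until it stays back when you let go, then push the gauge's plug straight in until the sleeve springs fully forward and locks it. Leave the gauge hanging in the coupler, let go and at rest, dial up. Do not shift the blue gauge or anything else on the bench.

Things in the scene. Friction and masses are not known exactly. Their poses are not given: they have to be found in the camera images.
- coupler: Air outlet: fixed blue block on a steel foot 90 x 80 mm, 140 mm tall, black knob on top to 159. Origin: centre of the foot's underside, on the bench. The coupler sticks out of the block along the outlet's own -x, axis level, 110 mm up. +x (from mouth to block) is the way the plug goes in and the sleeve is pulled back. The block's front is 66 mm behind the mouth.
- coupler_mouth (a point): Centre of the coupler's mouth face, on its axis, 85 mm along -x from the outlet's origin, 110 mm up; axes as coupler (x into the coupler). Brass bell mouth, 33 mm across outside; its opening narrows from 24 mm to a 16 mm bore within 8 mm. 12 mm in, a sprung ejector (2 to 5 N) meets the plug once the sleeve is caught back.
- sleeve_grip (a point): Middle of the steel sleeve, on its axis; moves with it; axes as coupler. The sleeve is a round ring 38 mm across (40 over its dark ribs), 30 mm long, round the coupler; forward, its middle is 25 mm behind the mouth. Free air all round: pinch it from above, across its axis.
- sleeve (a joint): Sleeve travel, m: 0 forward (locked), 0.012 fully back, along the outlet's +x. A spring pushes it forward, 4.5 to 6.3 N. Forward, jaws close the bore: no plug enters. Pulled to 0.011 or more and let go, it stays caught at about 0.008 to 0.0095. A plug pushed right in trips the catch: the sleeve springs to 0 and the jaws grip the plug's groove.
- gauge_red: Red test gauge, loose, about 0.22 kg, standing dial up. Origin on its underside below the grip block's middle; +x along the plug, +z up. Red grip block x -22 to 22, 26 wide (y), z 17 to 43 mm, on a black knob; behind it a dial case 54 across, 46 tall, centred at x = -50; in front a brass flange 30 across (x 22 to 26), then the 14 mm plug to x = 58.5. Plug axis at z = 30.
- gauge_red_grip (a point): Middle of the red gauge's grip block, on the plug's axis, 30 mm above its underside; axes as gauge_red. Grasp here from above, across the block's 26 mm width (y); things stand close beside it, 48 to 70 mm from its middle, so do not come down with the fingers wide open.
- gauge_red_tip (a point): Tip of the red gauge's plug, on its axis, 58.5 mm ahead of gauge_red_grip; axes as gauge_red. The plug is 14 mm thick, 32.5 long, with a groove. Fully in, the flange stands against the mouth face and the tip is 32.5 mm inside the mouth; locked and let go, it lies 30 to 32.5 mm inside.
- gauge_blue: Blue test gauge of the same make and size as the red one; a bystander. Origin and axes as gauge_red.
- glue_bottle: Bystander: bottle of wood glue, 49 mm across, 146 tall, standing. Origin at the centre of its underside.
- tape_measure: Bystander: yellow tape measure 36 x 81 x 64 mm, standing on edge. Origin at the centre of its underside.
- adapter: Bystander: black mains adapter 47 x 86 x 32 mm, lying. Origin at the centre of its underside.
- cell_a: Bystander: brown AA cell, 15 mm across, 50 tall, standing on end close beside the red gauge. Origin at the centre of its underside.
- cell_b: Bystander: dark green AA cell, 15 mm across, 50 tall, standing on end. Origin at the centre of its underside.
- relay: Bystander: plug-in relay, 22 x 28 x 30 mm, grey with a red top, close beside the red gauge. Origin at the centre of its underside.
- hex_keys: Bystander: red folding hex key set 24 x 96 x 22 mm. Origin at the centre of its underside.
- driver_clear: Bystander: orange-handled screwdriver, 118 mm long, 22 thick, lying. Origin at the centre of its underside.

How it is judged (in metres and radians):
On the way, in this order (a step that is already met when the one before it is completed fails the run):
1. the sleeve is pulled back and stays back (more than 6 mm) with no finger on it (value of joint sleeve above 0.006 m and contact force between the fingers and coupler below 0.2 N), for 0.3 s.
2. the red gauge's plug is fully in and the sleeve has sprung forward (x of gauge_red_tip in the frame of coupler_mouth above 0.028 m and value of joint sleeve below 0.0015 m), for 0.2 s.
At the end, for the whole second after the job is handed in: The red gauge's plug tip is more than 28 mm inside the coupler's mouth, in line with the coupler (within 0.15 rad), dial up (within 0.35 rad); the sleeve is fully forward (under 1.5 mm); the gauge is let go and at rest (all of step 2 and horizontal distance between gauge_red_tip and coupler_mouth below 0.036 m and angle between the x axis of gauge_red and the x axis of coupler, either way round below 0.15 rad and angle between gauge_red's own z axis and vertical below 0.35 rad and linear speed of gauge_red below 0.02 m/s and height (world z) of gauge_red_tip above 0.1 m); the robot touches nothing.
It fails at once if the blue gauge is shifted by more than 25 mm (distance of gauge_blue from where it was at the start of the episode above 0.025 m).
It fails at once if another thing on the bench is shifted by more than 25 mm, or the bottle or a cell is knocked over (distance of any of glue_bottle, tape_measure, adapter, cell_a, cell_b, relay, hex_keys, driver_clear from where it was at the start of the episode above 0.025 m or angle between any of glue_bottle, cell_a, cell_b's own z axis and vertical above 0.6 rad).
It also fails if it takes over 51 s, if anything falls off the work surface, if the arm or the gripper's body presses on something with over 40 N, if the wrist force passes 120 N, or if a joint passes its speed limit or range.

### The arm

A 6-joint arm with a two-finger parallel gripper is mounted at the origin on a cart in front of the work surface, level with it; the furniture and walls round the work are solid. World frame = base frame: x ahead of the robot, y to its left, z up, the work surface at z = 0. Lengths are in m, angles in degrees, forces in N, time in s.
With the tool pointing down it reaches from about 0.3 to 0.75 m from the base axis. Payload 8.5 kg.
Tool frame: the origin (TCP) lies midway between the tips of the shut fingers; the grasp point (between the pads) lies 19 mm behind it; z points along the fingers, y is the line along which they close (so a half turn about z gives the same grasp; the last joint's range is limited). The gripper opens to 85 mm and grips with 20 to 120 N. Pads are 22 mm wide; open, the fingers measure 114 mm over their backs; the gripper's body (76 mm by 85 mm) begins 54 mm behind the grasp point. The pads swing forward as they close: fully open they stand 13 mm farther back than shut.
Start: joints at [58.711, 21.807, 74.336, -0, 83.858, -12.336], TCP at [0.179, 0.52, 0.231] pointing down, gripper open.
Joint ranges: [-178.18, 178.18], [-50.72, 133.34], [12.68, 142.11], [-81.47, 261.47], [9.98, 163.14], [-165.26, 165.26]. Speed limits (degrees/s): [136.94, 136.94, 180, 180, 180, 180].

### API

Orientations are given as a 3x3 rotation matrix whose columns are the frame's x, y, z axes.
In Python, from rig import env, viewer, recognise, pinpoint gives the robot as it stands.
- The arm moves only by the tool move_arm, never from a script. Its argument "plan" is text: rows parted by semicolons, each of 7 numbers parted by spaces: the shift along the tool's x, y, z in m, then the turn, a rotation vector about the tool's x, y, z in rad, then the finger opening in m, from 0 to 0.0854. A call has 1 to 12 rows; each row shifts and turns the commanded pose from where the row before left it, along the tool's axes as they then stand; what a row does not reach is not made up. A row lasts 1/8 s, in which the tool goes at most 62.5 mm and 10.7 degrees, less where a joint would pass 70% of its speed; a pose out of reach is approached as far as the arm can. A call is refused whole if a number of a shift passes 0.0625 or a number of a turn 0.188, either way. A call with a gripper value outside its range is refused whole. The fingers move at their own pace and stop on an object; "grip_force" is the grip in N (left out, the last holds). Time passes only in rows, so rows that do not move let the fingers close. It gives the time, the measured TCP pose, the force, the opening and the grip force at its end, in the units of the state.
- env.observe(): the state, without advancing time (a new reading comes with each control period).
- viewer.get_image(name): name is "scene" or "top" or "wrist"; returns (picture, depth): 480x640x3 uint8, red, green, blue; 480x640 float32, m along the optical axis (not along the pixel's ray), 0 where there is no reading.
- viewer.calibration(name): a dict with "fx", "fy", "cx", "cy" (pixels), "R" (3x3) and "t" (3): a world point X has camera coordinates R X + t. Camera axes: x right, y down, z forward; pixel columns grow to the right and rows downward; lengths in m; the calibration is good to about 2 mm. The wrist camera is an equidistant fisheye: a pixel r from the principal point sees the ray r / f radians off the axis. A picture is of the moment at which its call begins: read the wrist's pose just before it. calibration takes no time and is no camera call; for the wrist camera it gives the pose at the moment of the call.
- env.close_job(): hands the job in; it is judged then, once.
Trained networks look in the newest picture that a camera, given by its name, has taken for a name from the list of things; names that differ only in an ending like _2 or _b are one class to them, and where a whole thing is asked for, a point or a joint stands for the part that bears it (a point fixed in the world has none). Each returns a list of dicts, best first, with "conf" (0 to 1); they miss things now and then, are a little off and sometimes report something else, mostly with a low value. They report only what shows in the picture. A call takes as long as a camera call.
- recognise(camera, name): "extent" ([centre column, centre row, width, height] in pixels, round what is visible of it).
- pinpoint(camera, name): "pixel" ([column, row] in pixels: a listed point, or the origin of a listed thing).
The state is a dict: "time_s": time; "q": joint angles; "qvel": joint speeds; "joint_efforts": joint torques, N m; "position": TCP position; "tool_rot": TCP orientation; "ft_force": force on the tool from outside, world axes, zero at the start; "wrist_torque": the same for the moment, N m; "grip_width": finger opening in m; "gripper_force": force on a finger pad.
Only numpy, scipy, OpenCV 4.12 (cv2) and the standard library are available. Lean on these libraries where they do the work, as an engineer would, in place of code of your own. Each camera call takes 0.05 s, during which the arm holds its last target. There are 200 camera calls.

## Working session

There is one attempt and no reset: what is moved stays moved. The work goes in short steps, Python scripts to look and compute and a tool call to move; the robot and the scene stay as the last step left them, time stands still between calls to the robot, and variables do not carry over. Pictures are saved under pics/ and viewed, at most 10 in all, crops included, and the job is handed in when it is done.

Besides the shell and the picture viewer there is one more tool, called after ">>>" as a command line: name --argument value ..., lists and objects as JSON in quotes. move_arm: Moves the arm, as the interface text tells. Its arguments: {"type":"object","properties":{"plan":{"type":"string"},"grip_force":{"type":"number"}},"required":["plan"]}

```bash
mkdir -p pics; cat > h.py <<'E'
import numpy as np, cv2
from rig import env, viewer, recognise, pinpoint
np.set_printoptions(precision=4, suppress=True)
def ray(cam,px,c=None):
    c=c or viewer.calibration(cam); R=np.array(c["R"]);t=np.array(c["t"])
    u=np.array([(px[0]-c["cx"])/c["fx"],(px[1]-c["cy"])/c["fy"]])
    if cam=="wrist":
        th=np.linalg.norm(u); d=np.array([*(u/max(th,1e-9)*np.sin(th)),np.cos(th)])
    else: d=np.array([*u,1.])
    return -R.T@t, R.T@d/np.linalg.norm(d)
def tri(rays):
    A=sum(np.eye(3)-np.outer(d,d) for o,d in rays); b=sum((np.eye(3)-np.outer(d,d))@o for o,d in rays)
    X=np.linalg.solve(A,b); return X, [np.linalg.norm(np.cross(X-o,d)) for o,d in rays]
def atz(r,z): o,d=r; return o+d*(z-o[2])/d[2]
def snap(cam,name):
    im,dp=viewer.get_image(cam); cv2.imwrite(f"pics/{name}.png",im[:,:,::-1]); return im,dp
E
cat > a.py <<'E'
from h import *
s=env.observe(); print(s["time_s"],s["position"],s["tool_rot"])
N=["coupler","coupler_mouth","sleeve_grip","gauge_red","gauge_red_grip","gauge_red_tip","gauge_blue","relay","cell_a","glue_bottle"]
P={}
for c in ["scene","top","wrist"]:
    snap(c,c+"0")
    for n in N:
        r=pinpoint(c,n); P[c,n]=[(x["pixel"],x["conf"]) for x in r[:2]]
for n in N:
    for c in ["scene","top","wrist"]: print(n,c,P[c,n])
    rs=[ray(c,P[c,n][0][0]) for c in ["scene","top","wrist"] if P[c,n] and P[c,n][0][1]>.4]
    if len(rs)>1: print("   ",*tri(rs))
print(env.observe()["time_s"])
a=[cv2.imread(f"pics/{c}0.png") for c in ["scene","top"]]
E
python3 a.py
```

```text
0.0 [0.1785 0.5199 0.2307] [[-0.9458  0.3248 -0.0008]
 [ 0.3248  0.9458 -0.0013]
 [ 0.0004 -0.0015 -1.    ]]
coupler scene [([230.0, 289.8], 0.87)]
coupler top [([281.7, 183.5], 0.74)]
coupler wrist []
    [ 0.7099 -0.0805 -0.0188] [np.float64(0.001209724510324522), np.float64(0.0012097245103244753)]
coupler_mouth scene [([269.0, 248.9], 0.63)]
coupler_mouth top [([296.0, 207.8], 0.78), ([317.2, 279.5], 0.59)]
coupler_mouth wrist []
    [ 0.6297 -0.1221  0.1086] [np.float64(0.0025096582618396607), np.float64(0.0025096582618397544)]
sleeve_grip scene [([259.4, 247.1], 0.56)]
sleeve_grip top [([287.5, 193.9], 0.6)]
sleeve_grip wrist []
    [ 0.654  -0.1097  0.1083] [np.float64(0.006133027885694557), np.float64(0.006133027885694571)]
gauge_red scene [([284.0, 373.1], 0.69)]
gauge_red top [([254.4, 276.8], 0.82)]
gauge_red wrist []
    [ 0.4883 -0.0144 -0.0132] [np.float64(0.002433747547232935), np.float64(0.002433747547232958)]
gauge_red_grip scene [([279.4, 362.3], 0.68)]
gauge_red_grip top [([220.9, 264.9], 0.69), ([247.1, 275.4], 0.6)]
gauge_red_grip wrist []
    [0.4885 0.0304 0.069
[... 411 characters left out ...]
 [np.float64(0.005157639682425668), np.float64(0.005157639682425898)]
relay scene [([261.3, 344.4], 0.87)]
relay top [([257.3, 243.8], 0.72)]
relay wrist []
    [ 0.5619 -0.0249 -0.0098] [np.float64(0.0022151712217577135), np.float64(0.0022151712217576146)]
cell_a scene [([296.9, 400.7], 0.58), ([296.0, 331.4], 0.58)]
cell_a top [([281.9, 184.5], 0.59), ([239.9, 299.4], 0.5)]
cell_a wrist []
    [ 0.6782 -0.0964 -0.323 ] [np.float64(0.09914795321732049), np.float64(0.0991479532173202)]
glue_bottle scene [([185.2, 373.8], 0.74)]
glue_bottle top [([206.5, 232.2], 0.98)]
glue_bottle wrist []
    [ 0.5966  0.0998 -0.002 ] [np.float64(0.0058134563486246914), np.float64(0.005813456348624683)]
1.65
```

View pics/top0.png

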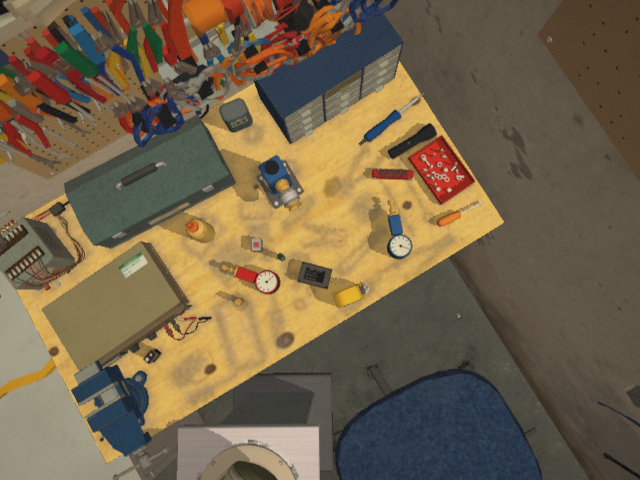

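View pics/scene0.png

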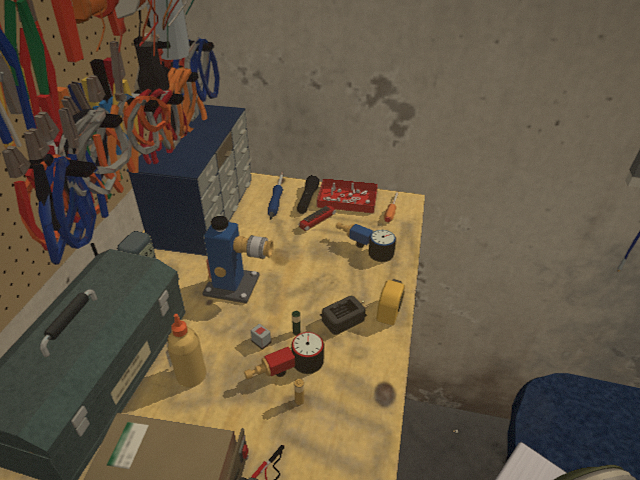

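The top view shows the red gauge with its dial at (267,282) and tip at (222,267), the coupler mouth at about (294,207), the relay at (257,244) and the cells at (281,257) and (238,300). The scene view agrees: coupler at (255,245), red gauge dial at (308,350), tip at (247,375). Next is a closer look with the wrist camera.

```bash
cat >> h.py <<'E'
from scipy.spatial.transform import Rotation as Ro
def Rdown(yaw):
    y=np.radians(yaw); x=np.array([np.cos(y),np.sin(y),0]); z=np.array([0,0,-1.]); return np.column_stack([x,np.cross(z,x),z])
def plan(p1,yaw,n,g,p0=None,R0=None):
    s=env.observe(); p=np.array(s["position"] if p0 is None else p0); R=np.array(s["tool_rot"] if R0 is None else R0)
    R1=Rdown(yaw); a=p.copy(); Ra=R.copy(); rv=(Ro.from_matrix(Ra.T@R1)).as_rotvec(); out=[]
    for i in range(1,n+1):
        w=a+(np.array(p1)-a)*i/n
        d=np.round(R.T@(w-p),4); Rw=Ra@Ro.from_rotvec(rv*i/n).as_matrix(); t=np.round(Ro.from_matrix(R.T@Rw).as_rotvec(),3)
        p=p+R@d; R=R@Ro.from_rotvec(t).as_matrix(); out.append(" ".join(f"{v:g}" for v in [*d,*t,g]))
    print("; ".join(out)); return p,R
E
python3 - <<'E'
from h import *
c=viewer.calibration("wrist"); s=env.observe()
cam=-np.array(c["R"]).T@np.array(c["t"]); T=np.array(s["tool_rot"])
print("cam in tool",T.T@(cam-s["position"]),"axis",T.T@np.array(c["R"])[2], c["fx"])
plan([0.50,-0.06,0.30],50,12,0.06)
E
```

```text
cam in tool [ 0.0782 -0.0006 -0.1431] axis [-0.3054 -0.0002  0.9522] 371.64829954431775
-0.041 -0.037 -0.0057 0 -0 0.162 0.06; -0.0465 -0.0299 -0.0057 0 -0 0.161 0.06; -0.0507 -0.0221 -0.0058 0 -0 0.162 0.06; -0.0535 -0.0137 -0.0057 0 -0 0.161 0.06; -0.0551 -0.0048 -0.0057 0 -0 0.162 0.06; -0.0551 0.004 -0.0057 0 -0 0.161 0.06; -0.0538 0.0129 -0.0058 0 -0 0.162 0.06; -0.0509 0.0214 -0.0057 0 -0 0.161 0.06; -0.0469 0.0292 -0.0057 0 -0 0.162 0.06; -0.0416 0.0365 -0.0057 0 -0 0.161 0.06; -0.0352 0.0426 -0.0058 0 -0 0.162 0.06; -0.0278 0.0477 -0.0057 -0 -0 0.161 0.06
```

>>> move_arm --plan "-0.041 -0.037 -0.0057 0 0 0.162 0.06; -0.0465 -0.03 -0.0057 0 0 0.162 0.06; -0.051 -0.022 -0.0057 0 0 0.162 0.06; -0.0535 -0.0137 -0.0057 0 0 0.162 0.06; -0.055 -0.005 -0.0057 0 0 0.162 0.06; -0.055 0.004 -0.0057 0 0 0.162 0.06; -0.054 0.013 -0.0057 0 0 0.162 0.06; -0.051 0.0215 -0.0057 0 0 0.162 0.06; -0.047 0.029 -0.0057 0 0 0.162 0.06; -0.0415 0.0365 -0.0057 0 0 0.162 0.06; -0.035 0.0425 -0.0057 0 0 0.162 0.06; -0.028 0.0475 -0.0057 0 0 0.162 0.06"

```text
time_s: 3.15
position: [0.4989, -0.0628, 0.3]
tool_rot: [[0.652, 0.759, 0.0], [0.759, -0.652, 0.0], [0.0, 0.0, -1.0]]
ft_force: [0.9, -0.2, 0.6]
grip_width: 0.0601
gripper_force: 0.0
```

```bash
cat > b.py <<'E'
import sys,pickle
from h import *
tag=sys.argv[1]; c=viewer.calibration("wrist"); snap("wrist",tag); print(env.observe()["time_s"],env.observe()["position"])
L=[]
for n in ["coupler","coupler_mouth","sleeve_grip","gauge_red","gauge_red_grip","gauge_red_tip","relay","cell_a"]:
    r=pinpoint("wrist",n)
    for x in r[:2]: L.append((n,x["pixel"],x["conf"],ray("wrist",x["pixel"],c))); print(n,x["pixel"],x["conf"])
pickle.dump(L,open(tag+".pkl","wb"))
E
python3 b.py w1; python3 -c "
from h import *; plan([0.56,-0.02,0.30],40,2,0.06)"
```

```text
3.2 [ 0.5015 -0.0679  0.2997]
coupler [454.4, 94.5] 0.94
coupler [360.9, 260.3] 0.48
coupler_mouth [371.7, 317.8] 0.7
coupler_mouth [464.1, 170.6] 0.63
gauge_red [276.4, 160.8] 0.72
gauge_red_grip [277.5, 161.8] 0.76
gauge_red_tip [259.1, 115.6] 0.58
gauge_red_tip [346.6, 189.3] 0.32
relay [333.1, 136.5] 0.82
relay [461.0, 171.8] 0.64
cell_a [349.3, 184.5] 0.62
cell_a [234.8, 181.8] 0.5
0.0353 0.0108 0 0 -0 0.085 0.06; 0.0361 0.0077 0 0 -0 0.085 0.06
```

View pics/w1.png

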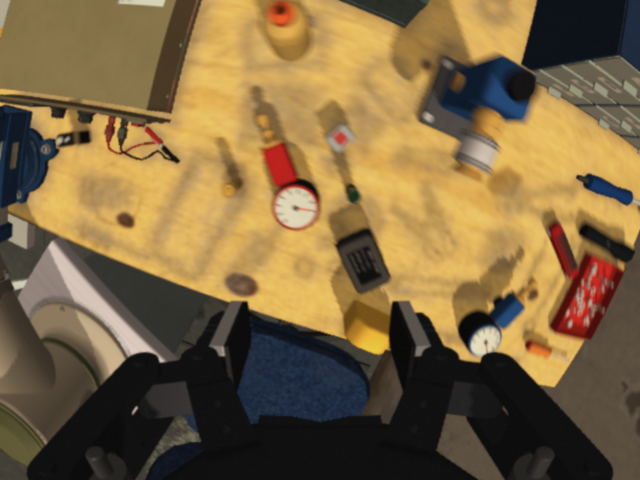

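The wrist view shows the red block at (280,165) with its tip at about (262,120), and the coupler's mouth at (473,170), sleeve at (478,152) and block at (490,90). I'll take a second, closer view over the coupler and use depth as well.

```bash
python3 -c "
from h import *; plan([0.53,-0.10,0.25],27.6,4,0.06)"
```

```text
-0.0025 0.0126 0.0125 0 -0 0.097 0.06; -0.0012 0.0127 0.0125 0 -0 0.096 0.06; 0 0.0128 0.0125 0 -0 0.097 0.06; 0.0013 0.0128 0.0125 0 -0 0.097 0.06
```

>>> move_arm --plan "-0.0025 0.0126 0.0125 0 0 0.097 0.06; -0.0012 0.0127 0.0125 0 0 0.097 0.06; 0 0.0128 0.0125 0 0 0.097 0.06; 0.0013 0.0128 0.0125 0 0 0.097 0.06; 0 0 0 0 0 0 0.06"

```text
time_s: 4.22
position: [0.5301, -0.1007, 0.249]
tool_rot: [[0.887, 0.462, -0.002], [0.462, -0.887, 0.001], [-0.001, -0.001, -1.0]]
ft_force: [-1.3, -0.4, 0.1]
grip_width: 0.0598
gripper_force: 0.0
```

```bash
cat > pc.py <<'E'
from h import *
def cloud(tag):
    c=viewer.calibration("wrist"); im,dp=snap("wrist",tag)
    v,u=np.mgrid[0:480,0:640]; x=(u-c["cx"])/c["fx"]; y=(v-c["cy"])/c["fy"]; th=np.hypot(x,y)+1e-9
    k=np.tan(th)/th; C=np.dstack([x*k*dp,y*k*dp,dp])
    W=(C-np.array(c["t"]))@np.array(c["R"]); W[dp<=0]=np.nan
    np.savez(tag+".npz",W=W,im=im); return im,W
E
python3 b.py w2; python3 - <<'E'
import pickle
from pc import *
A=pickle.load(open("w1.pkl","rb"));B=pickle.load(open("w2.pkl","rb"))
for n in sorted({a[0] for a in A}):
    for a in A:
        for b in B:
            if a[0]==b[0]==n:
                X,e=tri([a[3],b[3]])
                if e[0]<.01: print(n,a[2],b[2],X,e[0])
im,W=cloud("w2d")
hsv=cv2.cvtColor(im,cv2.COLOR_RGB2HSV)
z=W[...,2]; bench=z[(np.hypot(W[...,0]-.5,W[...,1]+.15)<.06)]; print("bench z",np.nanmedian(bench))
# red block
m=((hsv[...,0]<8)|(hsv[...,0]>172))&(hsv[...,1]>140)&(np.hypot(W[...,0]-.49,W[...,1])<.07)&(z>.03)
P=W[m]; print("red",m.sum(),np.median(P,0))
r=cv2.minAreaRect((P[:,:2]*1000).astype(np.float32)); print(r)
E
```

```text
4.275 [ 0.5301 -0.1005  0.2498]
coupler [379.7, 48.9] 0.7
coupler_mouth [401.7, 125.7] 0.68
sleeve_grip [400.9, 97.0] 0.87
gauge_red [222.0, 193.6] 0.91
gauge_red [351.7, 265.2] 0.34
gauge_red_grip [212.3, 199.1] 0.89
gauge_red_tip [178.7, 159.8] 0.85
cell_a [188.1, 235.4] 0.79
cell_a [303.2, 189.8] 0.62
cell_a 0.62 0.79 [ 0.5416 -0.0366  0.258 ] 0.0016827280986518591
cell_a 0.62 0.62 [ 0.5321 -0.0798 -0.0026] 0.0005010757800072973
cell_a 0.5 0.79 [0.4323 0.0135 0.0128] 0.0013902613696160399
cell_a 0.5 0.62 [ 0.7249 -0.0351  1.0978] 0.004250866893281513
coupler 0.94 0.7 [ 0.7138 -0.0806 -0.0298] 0.0021395588029307143
coupler_mouth 0.63 0.68 [ 0.6303 -0.1189  0.111 ] 0.0002582146447513566
gauge_red 0.72 0.91 [ 0.4829  0.0002 -0.0177] 0.0004510997783028812
gauge_red_grip 0.76 0.89 [ 0.4915 -0.0024  0.0435] 0.000287988980562205
gauge_red_tip 0.58 0.85 [0.5083 0.0505 0.0277] 0.00043818443431031877
bench z 0.03307410864899386
red 1479 [ 0.4917 -0.0103  0.0435]
((500.65887451171875, -35.690277099609375), (88.94805145263672, 83.27096557617188), 58.56973648071289)
```

View pics/w2.png

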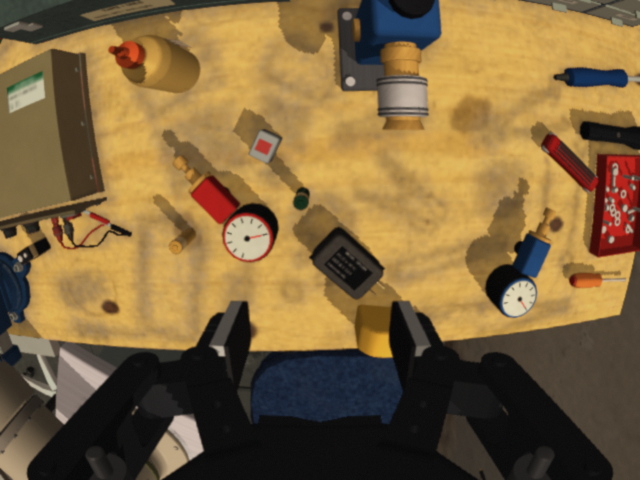

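The view shows the coupler from almost overhead: sleeve at (402,97), mouth at (404,125). The red gauge's block is at (214,198) and its tip at (178,160). Next I'll refine the axes from depth.

```bash
python3 - <<'E'
from h import *
D=np.load("w2d.npz"); W=D["W"]; im=D["im"]; hsv=cv2.cvtColor(im,cv2.COLOR_RGB2HSV); z=W[...,2]
def comp(m):
    n,l,s,c=cv2.connectedComponentsWithStats(m.astype(np.uint8)); i=1+np.argmax(s[1:,4]); return l==i
red=((hsv[...,0]<8)|(hsv[...,0]>172))&(hsv[...,1]>140)
m=comp(red&(np.abs(z-.0435)<.002)&(np.hypot(W[...,0]-.49,W[...,1])<.05))
P=W[m]; print("red top",m.sum(),P.mean(0),cv2.minAreaRect((P[:,:2]*1000).astype(np.float32)))
# case rim/face centre
m=comp((hsv[...,1]<60)&(hsv[...,2]>150)&(np.hypot(W[...,0]-.475,W[...,1]+.05)<.04)&(z>.03))
P=W[m]; print("dial",m.sum(),P.mean(0),cv2.minEnclosingCircle((P[:,:2]*1000).astype(np.float32)))
# coupler: slices
a=np.radians(27.6); ex=np.array([np.cos(a),np.sin(a)]); ey=np.array([-ex[1],ex[0]])
Q=W[...,:2]-np.array([.6303,-.1189]); u=Q@ex; v=Q@ey
for lo in np.arange(-.006,.066,.004):
    m=(u>=lo)&(u<lo+.004)&(np.abs(v)<.035)&(z>.085)
    if m.sum()>20: print(f"{lo*1000:.0f} n{m.sum()} v[{v[m].min()*1000:.1f},{v[m].max()*1000:.1f}] zmax {np.percentile(z[m],97)*1000:.1f} vtop {np.median(v[m&(z>np.percentile(z[m],85))])*1000:.1f} S{np.median(hsv[...,1][m])}")
m=(np.abs(z-.14)<.004)&(u>.05)&(u<.14)&(np.abs(v)<.06); P=W[m]; print("block",m.sum(),cv2.minAreaRect((P[:,:2]*1000).astype(np.float32)))
# neighbours tall points near gauge
E
```

```text
red top 974 [ 0.4899 -0.0037  0.0434] ((489.7776184082031, -3.701375961303711), (42.90849304199219, 25.185823440551758), 69.73284912109375)
dial 1221 [ 0.472  -0.0501  0.0464] ((472.239501953125, -50.05744934082031), 21.375898361206055)
-6 n30 v[-8.7,14.4] zmax 126.1 vtop 3.7 S164.0
-2 n204 v[-15.7,14.5] zmax 126.7 vtop -0.5 S175.0
2 n198 v[-13.8,13.3] zmax 124.5 vtop -0.7 S175.0
6 n250 v[-18.0,18.8] zmax 130.3 vtop 0.3 S59.0
10 n274 v[-17.1,18.9] zmax 130.3 vtop 0.4 S42.0
14 n257 v[-18.8,18.9] zmax 129.9 vtop -0.3 S43.0
18 n273 v[-16.5,19.0] zmax 129.8 vtop -0.3 S43.0
22 n257 v[-16.6,18.9] zmax 129.7 vtop 0.5 S43.0
26 n266 v[-15.8,19.1] zmax 129.9 vtop 1.3 S43.0
30 n268 v[-18.5,19.6] zmax 130.2 vtop -0.2 S42.0
34 n216 v[-18.8,20.2] zmax 130.0 vtop 1.4 S43.0
38 n168 v[-11.4,14.0] zmax 124.2 vtop 1.5 S174.0
42 n178 v[-11.3,13.8] zmax 124.1 vtop 1.5 S173.0
46 n216 v[-12.2,16.5] zmax 125.1 vtop 1.6 S174.0
50 n223 v[-14.0,16.8] zmax 126.5 vtop 1.6 S173.0
54 n206 v[-13.3,16.8] zmax 126.5 vtop 1.4 S173.0
58 n142 v[-12.8,15.9] zmax 125.6 vtop 1.7 S174.0
62 n906 v[-21.4,26.5] zmax 139.6 vtop 9.0 S172.0
block 1893 ((697.8033447265625, -80.87153625488281), (29.609207153320312, 50.34300994873047), 32.496360778808594)
```

```bash
python3 -c "
from h import *
p,R=plan([0.650,-0.108,0.20],30,3,0.07)
print(p);plan([0.650,-0.108,0.093],30,4,0.07,p,R)"
```

```text
0.0343 0.0205 0.0167 0 -0 -0.015 0.07; 0.034 0.021 0.0166 0 -0 -0.015 0.07; 0.0338 0.0215 0.0167 0 -0 -0.014 0.07
[ 0.65  -0.108  0.2  ]
-0 -0 0.0267 0 -0 -0 0.07; -0 -0 0.0268 0 -0 -0 0.07; -0.0001 -0 0.0267 0 -0 -0 0.07; 0 -0 0.0268 0 -0 -0 0.07
```

>>> move_arm --plan "0.0343 0.0205 0.0167 0 0 -0.015 0.07; 0.034 0.021 0.0167 0 0 -0.015 0.07; 0.034 0.0215 0.0167 0 0 -0.015 0.07; 0 0 0.02 0 0 0 0.07; 0 0 0 0 0 0 0.07"

```text
time_s: 5.35
position: [0.6497, -0.1078, 0.1779]
tool_rot: [[0.866, 0.5, -0.004], [0.5, -0.866, 0.001], [-0.002, -0.003, -1.0]]
ft_force: [-1.0, -0.3, 0.7]
grip_width: 0.0701
gripper_force: 0.0
```

```bash
python3 - <<'E'
from pc import *
s=env.observe(); p=np.array(s["position"]); R=np.array(s["tool_rot"]); im,W=cloud("w3"); print(s["time_s"],p,R[:,0])
T=(W-p)@R; x,y,d=T[...,0],T[...,1],T[...,2]; z=W[...,2]
for lo in np.arange(-.03,.06,.003):
    m=(x>=lo)&(x<lo+.003)&(np.abs(y)<.03)&(z>.085)&(z<.135)
    if m.sum()>20: print(f"{lo*1000:.0f} n{m.sum()} y[{y[m].min()*1000:.1f},{y[m].max()*1000:.1f}] zmax {np.percentile(z[m],97)*1000:.1f}")
E
```

```text
5.35 [ 0.6497 -0.1078  0.1779] [ 0.8658  0.5004 -0.0025]
-27 n35 y[-14.0,16.5] zmax 126.8
-24 n290 y[-14.4,16.6] zmax 126.6
-21 n254 y[-12.9,15.3] zmax 125.2
-18 n56 y[-10.0,11.0] zmax 124.1
-15 n161 y[-18.0,20.3] zmax 130.6
-12 n299 y[-18.2,20.3] zmax 130.2
-9 n335 y[-18.0,20.3] zmax 130.1
-6 n296 y[-17.2,19.5] zmax 130.0
-3 n310 y[-17.9,19.3] zmax 129.9
-0 n305 y[-17.8,20.1] zmax 130.0
3 n312 y[-17.7,19.9] zmax 129.7
6 n297 y[-17.5,19.9] zmax 129.9
9 n349 y[-18.1,20.3] zmax 130.5
12 n478 y[-18.1,20.2] zmax 130.3
15 n419 y[-17.3,19.0] zmax 128.1
18 n217 y[-11.4,13.6] zmax 124.0
21 n229 y[-11.3,13.5] zmax 124.0
24 n211 y[-11.2,13.5] zmax 124.0
27 n224 y[-13.6,16.3] zmax 126.4
30 n286 y[-13.6,16.3] zmax 126.5
33 n283 y[-13.5,16.1] zmax 126.6
36 n251 y[-13.3,16.1] zmax 126.2
```

View pics/w3.png

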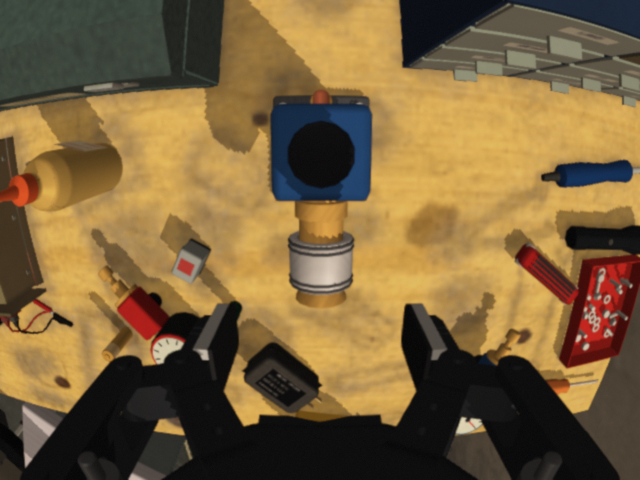

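The coupler is square to the tool, centred about 1 mm off in +y at x from -15 to +15, with its sleeve at (321,262). I'll descend and grip it.

>>> move_arm --plan "0 0.001 0.028 0 0 0 0.07; 0 0 0.028 0 0 0 0.07; 0 0 0.029 0 0 0 0.07; 0 0 0 0 0 0 0.03; 0 0 0 0 0 0 0.03; 0 0 0 0 0 0 0.03; 0 0 0 0 0 0 0.03" --grip_force 45

```text
time_s: 6.28
position: [0.6507, -0.1078, 0.097]
tool_rot: [[0.866, 0.501, 0.001], [0.501, -0.866, 0.001], [0.001, -0.0, -1.0]]
ft_force: [-3.6, 5.3, 3.4]
grip_width: 0.0355
gripper_force: 46.2
```

>>> move_arm --plan "0.003 0 0 0 0 0 0.03; 0.003 0 0 0 0 0 0.03; 0.003 0 0 0 0 0 0.03; 0.003 0 0 0 0 0 0.03; 0.0015 0 0 0 0 0 0.03; 0 0 0 0 0 0 0.03"

```text
time_s: 7.02
position: [0.6611, -0.1018, 0.0969]
tool_rot: [[0.866, 0.501, -0.002], [0.501, -0.866, -0.0], [-0.002, -0.001, -1.0]]
ft_force: [-10.9, 0.9, 5.2]
grip_width: 0.0358
gripper_force: 46.5
```

```bash
python3 - <<'E'
from h import *
s=env.observe(); print(s["time_s"],s["position"],s["ft_force"],s["grip_width"])
snap("wrist","w4"); i=cv2.imread("pics/w4.png")[120:360,190:450]; cv2.imwrite("pics/w4c.png",cv2.resize(i,None,fx=2,fy=2))
E
```

```text
7.025 [ 0.6611 -0.1018  0.0969] [-10.8939   0.9089   5.1864] 0.03582817851268971
```

View pics/w4c.png

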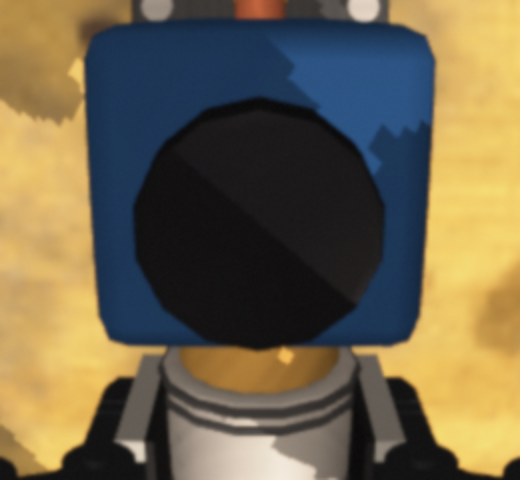

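The sleeve is gripped and has moved 12 mm with the tool; its rear ribs are now close to the block. I'll pull slightly further, then release and rise.

>>> move_arm --plan "0.0015 0 0 0 0 0 0.03; 0 0 0 0 0 0 0.03; 0 0 0 0 0 0 0.065; 0 0 0 0 0 0 0.065; 0 0 0 0 0 0 0.065; 0 0 0 0 0 0 0.065; 0 0 -0.02 0 0 0 0.065; 0 0 -0.04 0 0 0 0.065; -0.03 0 -0.03 0 0 0 0.065; 0 0 0 0 0 0 0.065"

```text
time_s: 8.32
position: [0.6378, -0.1173, 0.1874]
tool_rot: [[0.867, 0.499, 0.004], [0.499, -0.867, -0.002], [0.003, 0.004, -1.0]]
ft_force: [0.7, 0.2, -0.3]
grip_width: 0.065
gripper_force: 0.0
```

```bash
python3 - <<'E'
from pc import *
s=env.observe(); p=np.array(s["position"]); R=np.array(s["tool_rot"]); print(s["time_s"],p,s["ft_force"]); im,W=cloud("w5")
C=np.array([.6497,-.1078]); a=np.radians(30); ex=np.array([np.cos(a),np.sin(a)]); ey=np.array([ex[1],-ex[0]])
Q=W[...,:2]-C; x=Q@ex;y=Q@ey; z=W[...,2]
for lo in np.arange(-.032,.046,.002):
    m=(x>=lo)&(x<lo+.002)&(np.abs(y)<.03)&(z>.085)&(z<.135)
    if m.sum()>10: print(f"{lo*1000:.0f} n{m.sum()} y[{y[m].min()*1000:.1f},{y[m].max()*1000:.1f}] zmax {np.percentile(z[m],97)*1000:.1f}")
E
```

```text
8.325 [ 0.6378 -0.1173  0.1874] [ 0.6852  0.2341 -0.271 ]
-26 n54 y[-13.3,16.6] zmax 126.7
-24 n185 y[-14.9,16.2] zmax 126.8
-22 n196 y[-13.8,15.5] zmax 125.5
-20 n165 y[-12.4,14.3] zmax 124.8
-18 n128 y[-11.6,14.3] zmax 124.1
-16 n123 y[-11.5,14.2] zmax 124.3
-14 n141 y[-11.4,14.2] zmax 124.0
-12 n123 y[-11.4,14.2] zmax 124.0
-10 n117 y[-13.7,15.1] zmax 124.0
-8 n13 y[-14.5,8.6] zmax 128.2
-6 n158 y[-18.1,20.8] zmax 130.4
-4 n220 y[-17.8,20.1] zmax 130.1
-2 n212 y[-18.2,20.6] zmax 130.2
0 n215 y[-17.2,20.0] zmax 129.7
2 n204 y[-17.1,20.0] zmax 130.0
4 n203 y[-17.8,19.9] zmax 129.8
6 n211 y[-17.8,19.8] zmax 129.9
8 n214 y[-17.8,19.8] zmax 129.9
10 n216 y[-17.7,19.7] zmax 130.0
12 n213 y[-17.6,19.7] zmax 130.0
14 n214 y[-17.5,19.6] zmax 129.8
16 n189 y[-17.5,19.6] zmax 130.1
18 n250 y[-18.2,20.2] zmax 130.6
20 n213 y[-17.8,20.7] zmax 130.3
22 n405 y[-17.8,20.1] zmax 129.8
24 n144 y[-15.5,16.5] zmax 123.8
26 n124 y[-14.2,15.8] zmax 125.8
28 n173 y[-14.2,15.8] zmax 126.3
30 n187 y[-14.1,15.8] zmax 126.2
32 n183 y[-14.2,15.7] zmax 126.4
34 n173 y[-14.1,15.8] zmax 126.4
36 n223 y[-14.0,15.9] zmax 125.7
38 n97 y[-10.5,12.3] zmax 123.1
```

The sleeve is caught at about 8.5 mm and the force reads zero. Next is the gauge.

```bash
python3 -c "
from h import *
p,R=plan([0.4898,-0.0037,0.15],69.5,5,0.045)"
```

```text
-0.0144 -0.0344 0.007 0 -0 -0.138 0.045; -0.0095 -0.036 0.0071 0.001 -0 -0.138 0.045; -0.0044 -0.037 0.007 0 -0 -0.138 0.045; 0.0006 -0.0372 0.0071 0 -0.001 -0.138 0.045; 0.0058 -0.0368 0.007 0.001 0 -0.138 0.045
```

>>> move_arm --plan "-0.0145 -0.0345 0.007 0 0 -0.138 0.045; -0.0095 -0.036 0.007 0 0 -0.138 0.045; -0.0045 -0.037 0.007 0 0 -0.138 0.045; 0.0005 -0.037 0.007 0 0 -0.138 0.045; 0.006 -0.037 0.007 0 0 -0.138 0.045; 0 0 0 0 0 0 0.045"

```text
time_s: 9.12
position: [0.4876, -0.0018, 0.1483]
tool_rot: [[0.347, 0.938, -0.004], [0.938, -0.347, 0.001], [-0.0, -0.004, -1.0]]
ft_force: [-0.1, -0.1, 0.3]
grip_width: 0.0449
gripper_force: 0.0
```

```bash
cat > g.py <<'E'
from pc import *
import sys
s=env.observe(); p=np.array(s["position"]); R=np.array(s["tool_rot"]); im,W=cloud(sys.argv[1]); print(s["time_s"],p,R[:,0])
hsv=cv2.cvtColor(im,cv2.COLOR_RGB2HSV); T=(W-p)@R; z=W[...,2]; r=np.hypot(T[...,0],T[...,1])
def comp(m):
    n,l,st,c=cv2.connectedComponentsWithStats(m.astype(np.uint8)); i=1+np.argmax(st[1:,4]); return l==i
red=((hsv[...,0]<8)|(hsv[...,0]>172))&(hsv[...,1]>140)
m=comp(red&(np.abs(z-.0435)<.002)&(r<.06)); P=T[m]; print("block",m.sum(),P.mean(0),W[m].mean(0),cv2.minAreaRect((P[:,:2]*1000).astype(np.float32)))
m=(T[...,0]>.027)&(T[...,0]<.075)&(np.abs(T[...,1])<.02)&(z>.02)
for lo in np.arange(.024,.066,.003):
    k=m&(T[...,0]>=lo)&(T[...,0]<lo+.003)
    if k.sum()>5: print(round(lo*1000),k.sum(),T[...,1][k].min()*1000,T[...,1][k].max()*1000,"ztop",np.percentile(z[k],95))
k=(z>.012)&(np.abs(T[...,1])>.02)&(np.abs(T[...,1])<.075)&(np.abs(T[...,0])<.016)&(z<.06)
print("near",T[...,1][k].min() if k.any() else None, [ (round(a*1000), int((k&(np.abs(T[...,1]-a)<.005)).sum())) for a in np.arange(-.075,.08,.01)])
E
python3 g.py w6
```

```text
9.125 [ 0.4876 -0.0018  0.1483] [ 0.3472  0.9378 -0.0002]
block 1969 [0.0003 0.0024 0.1049] [ 0.4896 -0.0022  0.0434] ((-0.022159576416015625, 2.2561254501342773), (24.56340980529785, 42.356536865234375), 89.0417709350586)
27 81 -4.5315402529585835 8.159082574135919 ztop 0.037862597030023336
30 77 -4.533720866488633 8.156313043168606 ztop 0.037703076740187795
33 86 -5.260388284745117 8.13834923680095 ztop 0.03786222678681214
36 89 -5.255882304024788 8.132725828059154 ztop 0.0378748223449279
39 62 -4.472280663846565 8.227687311903152 ztop 0.03460101532404231
42 42 -1.0083166327697535 5.323899362685449 ztop 0.034528035784944996
45 45 -4.443415499502433 8.043851333557601 ztop 0.036851765785883825
48 86 -5.217690228025178 8.032285954097324 ztop 0.037995924667744596
51 84 -5.199987406163733 8.009886114253792 ztop 0.03801908094401129
54 93 -5.195239488027682 8.015274676329255 ztop 0.037998348437426915
57 35 -4.48333655763275 8.012335339666423 ztop 0.03674468318147174
near -0.06627899268407408 [(-75, 0), (-65, 182), (-55, 440), (-45, 0), (-35, 0), (-25, 0), (-15, 0), (-5, 0), (5, 0), (15, 0), (25, 0), (35, 0), (45, 0), (55, 58), (65, 435), (75, 238)]
```

View pics/w6.png

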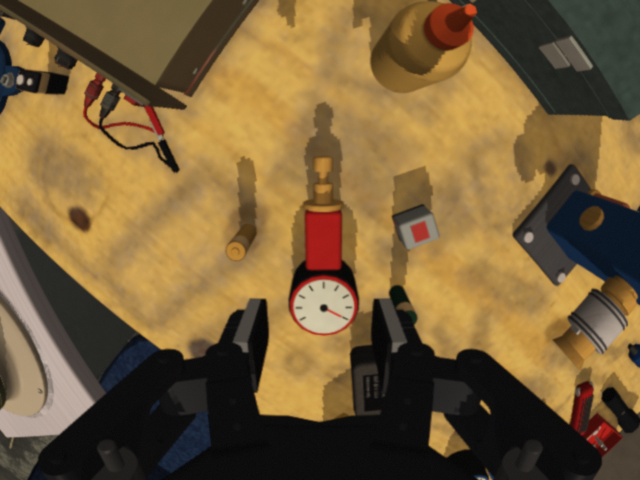

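The gauge is centred below the tool: block at (323,240), plug tip at (322,160), with the brown cell, relay and green cell all clear of the fingers. Descending to grasp it.

>>> move_arm --plan "0 0.0017 0.04 0 0 0 0.045; 0 0 0.04 0 0 0 0.045; 0 0 0.035 0 0 0 0.045; 0 0 0.023 0 0 0 0.045; 0 0 0 0 0 0 0.045; 0 0 0 0 0 0 0.015; 0 0 0 0 0 0 0.015; 0 0 0 0 0 0 0.015; 0 0 0 0 0 0 0.015" --grip_force 60

```text
time_s: 10.3
position: [0.4916, -0.0043, 0.0123]
tool_rot: [[0.35, 0.937, 0.002], [0.937, -0.35, -0.0], [0.0, 0.002, -1.0]]
ft_force: [-0.1, 0.5, 5.2]
grip_width: 0.025
gripper_force: 59.4
```

```bash
python3 -c "
from h import *
s=env.observe();print(s['position'])
p,R=plan([0.4916,-0.0043,0.1323],69.5,3,0.015)
plan([0.5522,-0.1655,0.0923],30,7,0.015,p,R)"
```

```text
[ 0.4916 -0.0043  0.0123]
-0 0.0001 -0.04 0.001 -0 0 0.015; -0 0 -0.04 0 -0 0 0.015; -0 0.0001 -0.04 0.001 -0 0.001 0.015
-0.0185 0.0162 0.0057 -0 -0 0.098 0.015; -0.0169 0.0179 0.0057 -0 -0 0.099 0.015; -0.015 0.0195 0.0057 -0 -0 0.098 0.015; -0.0131 0.0208 0.0058 -0 -0 0.099 0.015; -0.0109 0.0221 0.0057 -0 -0 0.098 0.015; -0.0086 0.023 0.0057 -0 -0 0.099 0.015; -0.0064 0.0238 0.0057 -0 -0 0.098 0.015
```

>>> move_arm --plan "0 0 -0.04 0 0 0 0.015; 0 0 -0.04 0 0 0 0.015; 0 0 -0.04 0 0 0 0.015; -0.0185 0.0162 0.0057 0 0 0.0985 0.015; -0.017 0.018 0.0057 0 0 0.0985 0.015; -0.015 0.0195 0.0057 0 0 0.0985 0.015; -0.013 0.021 0.0057 0 0 0.0985 0.015; -0.011 0.022 0.0057 0 0 0.0985 0.015; -0.0086 0.023 0.0057 0 0 0.0985 0.015; -0.0064 0.024 0.0057 0 0 0.0985 0.015; 0 0 0 0 0 0 0.015"

```text
time_s: 11.68
position: [0.5518, -0.1667, 0.0909]
tool_rot: [[0.867, 0.499, -0.001], [0.499, -0.867, 0.0], [-0.001, -0.001, -1.0]]
ft_force: [-0.3, 0.7, -1.8]
grip_width: 0.0254
gripper_force: 59.5
```

```bash
cat > m.py <<'E'
from pc import *
import sys
s=env.observe(); p=np.array(s["position"]); R=np.array(s["tool_rot"]); print(s["time_s"],p,R[:,0],s["grip_width"],s["ft_force"]); im,W=cloud(sys.argv[1])
T=(W-p)@R; x,y=T[...,0],T[...,1]; z=W[...,2]
for lo in np.arange(.018,.150,.004):
    m=(x>=lo)&(x<lo+.004)&(np.abs(y)<.03)&(z>.085)&(z<.150)
    if m.sum()>10: print(f"{lo*1000:.0f} n{m.sum()} y[{y[m].min()*1000:.1f},{y[m].max()*1000:.1f}] mid {(y[m].min()+y[m].max())*500:.1f} zmax {np.percentile(z[m],97)*1000:.1f}")
E
python3 m.py w7
```

```text
11.675 [ 0.5518 -0.1667  0.0909] [ 0.8665  0.4992 -0.0007] 0.0253638204177876 [-0.2819  0.6741 -1.7912]
18 n880 y[-12.2,13.7] mid 0.8 zmax 122.8
22 n841 y[-13.9,15.5] mid 0.8 zmax 124.3
26 n1543 y[-13.6,15.3] mid 0.8 zmax 122.9
30 n421 y[-6.1,7.9] mid 0.9 zmax 116.5
34 n436 y[-6.1,7.9] mid 0.9 zmax 116.6
38 n533 y[-6.0,7.8] mid 0.9 zmax 116.3
42 n229 y[-2.4,4.2] mid 0.9 zmax 113.2
46 n240 y[-5.8,8.0] mid 1.1 zmax 116.2
50 n484 y[-5.8,8.0] mid 1.1 zmax 116.5
54 n500 y[-5.8,7.9] mid 1.1 zmax 116.5
58 n269 y[-5.3,7.5] mid 1.1 zmax 115.6
86 n527 y[-16.9,14.5] mid -1.2 zmax 126.9
90 n1437 y[-16.7,14.5] mid -1.1 zmax 126.3
94 n993 y[-14.9,12.4] mid -1.2 zmax 124.6
98 n995 y[-13.8,11.7] mid -1.1 zmax 124.3
102 n1096 y[-15.8,13.1] mid -1.3 zmax 124.0
106 n2221 y[-20.9,18.3] mid -1.3 zmax 129.9
110 n1487 y[-21.2,18.3] mid -1.4 zmax 130.5
114 n885 y[-20.2,17.5] mid -1.3 zmax 129.7
118 n115 y[-20.2,17.6] mid -1.3 zmax 122.7
```

View pics/w7.png

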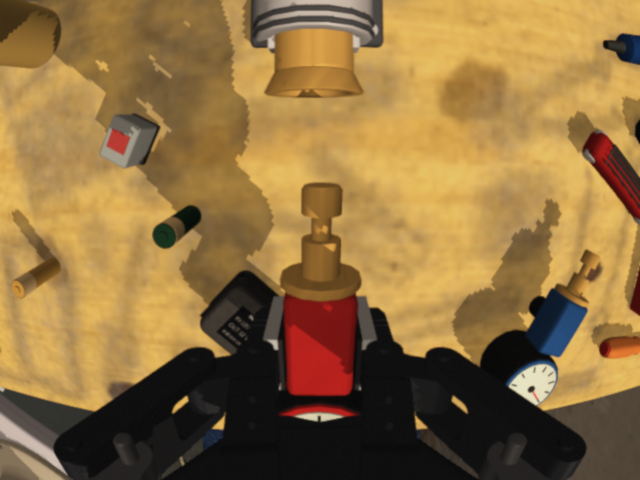

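The plug tip at (321,187) is aligned to within about 2 mm of the mouth at (313,92), with a gap of about 27 mm. I'll correct y, yaw and z, then advance in stages.

>>> move_arm --plan "0 -0.0013 -0.0007 0 0 -0.015 0.015; 0.01 0 0 0 0 0 0.015; 0.01 0 0 0 0 0 0.015; 0.006 0 0 0 0 0 0.015; 0.006 0 0 0 0 0 0.015; 0.006 0 0 0 0 0 0.015; 0 0 0 0 0 0 0.015"

```text
time_s: 12.6
position: [0.5842, -0.1448, 0.0924]
tool_rot: [[0.858, 0.514, 0.0], [0.514, -0.858, -0.0], [0.0, 0.0, -1.0]]
ft_force: [-0.3, 0.2, -1.8]
grip_width: 0.0249
gripper_force: 59.5
```

```bash
python3 m.py w8
```

```text
12.6 [ 0.5842 -0.1448  0.0924] [0.8579 0.5139 0.    ] 0.02490269158917263 [-0.2976  0.1595 -1.7946]
18 n878 y[-12.2,13.7] mid 0.8 zmax 124.5
22 n851 y[-13.7,15.7] mid 1.0 zmax 125.8
26 n1532 y[-13.7,15.3] mid 0.8 zmax 124.6
30 n437 y[-6.1,8.0] mid 0.9 zmax 117.9
34 n429 y[-6.1,7.9] mid 0.9 zmax 118.0
38 n536 y[-6.0,7.8] mid 0.9 zmax 117.7
42 n226 y[-2.4,4.2] mid 0.9 zmax 114.6
46 n69 y[-2.4,4.2] mid 0.9 zmax 114.8
50 n1064 y[-13.0,18.3] mid 2.6 zmax 126.6
54 n1115 y[-11.6,16.5] mid 2.5 zmax 125.1
58 n955 y[-9.8,15.3] mid 2.8 zmax 124.1
62 n1000 y[-11.6,17.0] mid 2.7 zmax 124.0
66 n1023 y[-15.8,22.0] mid 3.1 zmax 129.1
70 n1556 y[-16.7,22.5] mid 2.9 zmax 130.3
74 n1571 y[-16.5,22.0] mid 2.8 zmax 130.3
78 n1568 y[-16.0,21.7] mid 2.8 zmax 129.9
82 n1563 y[-16.0,21.9] mid 3.0 zmax 129.9
86 n1551 y[-15.6,22.0] mid 3.2 zmax 130.0
90 n1612 y[-16.5,22.9] mid 3.2 zmax 130.3
94 n1488 y[-16.2,22.5] mid 3.1 zmax 130.4
98 n720 y[-13.6,18.6] mid 2.5 zmax 128.9
102 n1375 y[-11.6,18.6] mid 3.5 zmax 126.3
106 n1154 y[-11.9,18.6] mid 3.4 zmax 126.5
110 n751 y[-11.6,18.5] mid 3.4 zmax 126.5
114 n3171 y[-19.8,27.1] mid 3.6 zmax 129.6
118 n66 y[-20.2,27.5] mid 3.6 zmax 125.0
```

>>> move_arm --plan "0 0.0009 0.0005 0 0 0.015 0.015; 0.004 0 0 0 0 0 0.015; 0.003 0 0 0 0 0 0.015; 0 0 0 0 0 0 0.015"

```text
time_s: 13.15
position: [0.5893, -0.1431, 0.0919]
tool_rot: [[0.866, 0.5, -0.003], [0.5, -0.866, -0.001], [-0.003, -0.001, -1.0]]
ft_force: [-7.7, -3.3, 1.1]
grip_width: 0.0249
gripper_force: 60.0
```

```bash
python3 m.py w9 | grep -E "^(12|13|14|[0-9]+ n)" | awk 'NR%2==1'
```

```text
13.15 [ 0.5893 -0.1431  0.0919] [ 0.8658  0.5004 -0.0034] 0.024944966883902155 [-7.7198 -3.3387  1.0923]
22 n916 y[-13.7,15.6] mid 1.0 zmax 125.2
30 n432 y[-6.0,8.0] mid 1.0 zmax 117.5
38 n464 y[-6.0,7.8] mid 0.9 zmax 117.3
46 n1263 y[-14.9,16.0] mid 0.6 zmax 126.3
54 n943 y[-12.3,13.3] mid 0.5 zmax 124.2
62 n1031 y[-19.0,20.3] mid 0.7 zmax 130.2
70 n1556 y[-18.4,19.6] mid 0.6 zmax 129.8
78 n1581 y[-18.3,19.4] mid 0.6 zmax 130.0
86 n1594 y[-18.8,20.4] mid 0.8 zmax 130.3
94 n1180 y[-14.3,15.7] mid 0.7 zmax 125.5
102 n1196 y[-14.3,15.8] mid 0.8 zmax 126.5
110 n5468 y[-23.1,24.6] mid 0.7 zmax 139.1
```

The plug is about 16 mm in and meeting the ejector. I'll push on.

>>> move_arm --plan "0 -0.0003 0.0004 0 0 0 0.015; 0.003 0 0 0 0 0 0.015; 0.003 0 0 0 0 0 0.015; 0.003 0 0 0 0 0 0.015; 0.003 0 0 0 0 0 0.015; 0 0 0 0 0 0 0.015"

```text
time_s: 13.95
position: [0.5995, -0.1366, 0.0912]
tool_rot: [[0.866, 0.5, -0.003], [0.5, -0.866, -0.001], [-0.003, -0.001, -1.0]]
ft_force: [-6.0, -4.0, -1.4]
grip_width: 0.0251
gripper_force: 59.8
```

```bash
python3 m.py w10 | awk 'NR<22'
```

```text
13.95 [ 0.5995 -0.1366  0.0912] [ 0.8658  0.5004 -0.0033] 0.025149769743070323 [-5.9821 -3.9918 -1.3886]
18 n860 y[-12.2,13.7] mid 0.8 zmax 123.1
22 n888 y[-13.6,15.5] mid 1.0 zmax 124.4
26 n1151 y[-13.7,15.3] mid 0.8 zmax 123.4
30 n232 y[-14.4,16.7] mid 1.1 zmax 126.7
34 n1249 y[-14.5,16.7] mid 1.1 zmax 126.3
38 n992 y[-12.5,14.7] mid 1.1 zmax 124.5
42 n877 y[-11.0,13.5] mid 1.2 zmax 124.1
46 n572 y[-18.1,20.6] mid 1.2 zmax 130.1
50 n1493 y[-18.5,20.6] mid 1.1 zmax 130.2
54 n1577 y[-18.2,20.5] mid 1.1 zmax 130.0
58 n1508 y[-18.1,20.1] mid 1.0 zmax 129.9
62 n1534 y[-17.5,20.3] mid 1.4 zmax 129.8
66 n1556 y[-17.8,19.7] mid 1.0 zmax 129.8
70 n1579 y[-18.6,20.6] mid 1.0 zmax 130.4
74 n1606 y[-18.5,20.9] mid 1.2 zmax 130.2
78 n1060 y[-11.0,14.0] mid 1.5 zmax 126.9
82 n1141 y[-13.6,15.9] mid 1.1 zmax 125.8
86 n1249 y[-14.0,16.3] mid 1.2 zmax 126.3
90 n1260 y[-14.0,16.3] mid 1.2 zmax 126.4
94 n847 y[-13.5,15.9] mid 1.2 zmax 125.7
```

>>> move_arm --plan "0.002 0 0 0 0 0 0.015; 0.002 0 0 0 0 0 0.015; 0.001 0 0 0 0 0 0.015; 0.001 0 0 0 0 0 0.015; 0 0 0 0 0 0 0.015; 0 0 0 0 0 0 0.015"

```text
time_s: 14.75
position: [0.6039, -0.134, 0.0913]
tool_rot: [[0.866, 0.5, -0.005], [0.5, -0.866, -0.001], [-0.005, -0.002, -1.0]]
ft_force: [-11.4, -6.5, 2.0]
grip_width: 0.0251
gripper_force: 59.8
```

```bash
python3 m.py w11 | awk 'NR<22'
```

```text
14.75 [ 0.6039 -0.134   0.0913] [ 0.8657  0.5005 -0.0053] 0.025068086540798222 [-11.4151  -6.5374   2.0363]
18 n868 y[-12.2,13.7] mid 0.7 zmax 123.2
22 n777 y[-13.6,15.6] mid 1.0 zmax 124.6
26 n726 y[-14.4,16.7] mid 1.1 zmax 126.7
30 n1184 y[-14.0,16.1] mid 1.0 zmax 125.8
34 n401 y[-11.3,14.1] mid 1.4 zmax 124.5
38 n1219 y[-18.3,20.5] mid 1.1 zmax 130.2
42 n1381 y[-18.3,20.6] mid 1.2 zmax 130.2
46 n1394 y[-17.6,20.1] mid 1.2 zmax 129.9
50 n1450 y[-18.0,20.0] mid 1.0 zmax 129.9
54 n1484 y[-17.7,20.1] mid 1.2 zmax 129.8
58 n1464 y[-18.5,20.0] mid 0.8 zmax 130.0
62 n1581 y[-18.5,20.9] mid 1.2 zmax 130.3
66 n1646 y[-18.2,20.6] mid 1.2 zmax 129.8
70 n1016 y[-12.0,13.5] mid 0.8 zmax 124.1
74 n1018 y[-11.6,14.3] mid 1.3 zmax 124.1
78 n1194 y[-14.0,16.4] mid 1.2 zmax 126.1
82 n1262 y[-14.0,16.3] mid 1.2 zmax 126.5
86 n1161 y[-14.0,16.3] mid 1.1 zmax 126.2
90 n2006 y[-19.1,21.2] mid 1.0 zmax 136.2
94 n3912 y[-23.2,25.2] mid 1.0 zmax 140.8
```

```bash
python3 - <<'E'
from h import *
D=np.load("w11.npz"); W=D["W"]; z=W[...,2]
C=np.array([.6497,-.1078]); a=np.radians(30); ex=np.array([np.cos(a),np.sin(a)]); ey=np.array([ex[1],-ex[0]])
Q=W[...,:2]-C; x=Q@ex;y=Q@ey
k=(np.abs(y-.001)<.004)
for lo in np.arange(-.03,.046,.001):
    m=k&(x>=lo)&(x<lo+.001)&(z>.085)&(z<.145)
    if m.sum()>3: print(f"{lo*1000:.0f}:{np.median(z[m])*1000:.0f}",end=" ")
E
```

```text
-30:124 -29:124 -28:124 -27:124 -25:126 -24:126 -23:125 -22:125 -21:124 -20:124 -19:124 -18:123 -17:123 -15:129 -14:129 -13:130 -12:129 -11:129 -10:130 -9:130 -8:129 -7:129 -6:129 -5:129 -4:129 -3:129 -2:129 -1:129 0:129 1:129 2:129 3:129 4:129 5:129 6:129 7:129 8:129 9:130 10:129 11:129 12:129 13:130 14:129 15:124 16:123 17:123 18:123 19:123 20:123 21:123 22:123 23:123 24:123 25:123 26:123 27:125 28:125 29:126 30:126 31:125 32:126 33:125 34:125 35:125 36:125 37:122 38:122 39:122 40:122 41:131 42:138 43:139 44:140 45:140
```

The sleeve is back at -15 to +15, fully forward, and the flange is at the mouth. Releasing and retreating straight up.

>>> move_arm --plan "-0.001 0 0 0 0 0 0.015; 0 0 0 0 0 0 0.015; 0 0 0 0 0 0 0.055; 0 0 0 0 0 0 0.055; 0 0 0 0 0 0 0.055; 0 0 -0.02 0 0 0 0.055; 0 0 -0.04 0 0 0 0.055; 0 0 -0.04 0 0 0 0.055; -0.04 0 -0.03 0 0 0 0.055; 0 0 0 0 0 0 0.055; 0 0 0 0 0 0 0.055; 0 0 0 0 0 0 0.055"

```text
time_s: 16.3
position: [0.5706, -0.153, 0.2203]
tool_rot: [[0.865, 0.501, -0.002], [0.501, -0.865, 0.001], [-0.001, -0.002, -1.0]]
ft_force: [-0.2, 0.6, -1.4]
grip_width: 0.0546
gripper_force: 0.0
```

```bash
python3 - <<'E'
from pc import *
s=env.observe(); print(s["time_s"],s["position"],s["ft_force"],s["gripper_force"]); im,W=cloud("w12"); z=W[...,2]
C=np.array([.6497,-.1078]); a=np.radians(30); ex=np.array([np.cos(a),np.sin(a)]); ey=np.array([ex[1],-ex[0]])
Q=W[...,:2]-C; x=Q@ex;y=Q@ey
for lo in np.arange(-.08,.022,.002):
    m=(x>=lo)&(x<lo+.002)&(z>.085)&(z<.145)&(np.abs(y)<.03); k=m&(np.abs(y-.001)<.004)
    if k.sum()>3: print(f"{lo*1000:.0f}: z{np.median(z[k])*1000:.1f} mid {(y[m].min()+y[m].max())*500:.1f}",end=" | ")
E
```

```text
16.3 [ 0.5706 -0.153   0.2203] [-0.1801  0.5858 -1.4498] 0.0
-80: z124.6 mid 0.1 | -78: z122.2 mid 0.2 | -76: z119.6 mid 0.9 | -74: z121.7 mid 0.6 | -72: z122.2 mid 0.2 | -70: z122.2 mid 0.2 | -68: z122.7 mid 0.2 | -66: z122.4 mid 0.2 | -64: z122.3 mid 0.2 | -62: z122.5 mid 0.2 | -60: z122.3 mid 0.2 | -58: z122.2 mid 0.6 | -56: z122.3 mid 0.5 | -54: z122.2 mid 0.6 | -52: z122.2 mid 0.5 | -50: z122.2 mid 0.5 | -48: z122.1 mid 0.5 | -46: z122.2 mid 0.5 | -44: z122.5 mid 0.5 | -42: z122.6 mid 0.5 | -40: z122.3 mid 0.5 | -38: z122.4 mid 0.5 | -36: z122.4 mid 0.4 | -34: z122.1 mid 0.8 | -32: z121.4 mid 0.5 | -30: z123.7 mid 0.4 | -28: z119.6 mid 0.6 | -26: z120.9 mid 0.8 | -24: z125.6 mid 0.8 | -22: z125.0 mid 1.1 | -20: z123.9 mid 1.1 | -18: z123.1 mid 0.8 | -16: z127.6 mid -0.4 | -14: z129.7 mid 0.7 | -12: z129.0 mid 0.8 | -10: z129.7 mid 0.7 | -8: z129.1 mid 0.8 | -6: z129.0 mid 0.7 | -4: z129.1 mid 1.1 | -2: z128.9 mid 1.5 | 0: z129.2 mid 1.5 | 2: z129.2 mid 1.0 | 4: z129.2 mid 0.7 | 6: z129.2 mid 0.7 | 8: z129.4 mid 0.8 | 10: z129.3 mid 0.4 | 12: z129.7 mid 0.7 | 14: z128.3 mid 1.5 | 16: z123.0 mid 1.2 | 18: z123.2 mid 1.2 | 20: z123.4 mid 1.2 |
```

View pics/w12.png

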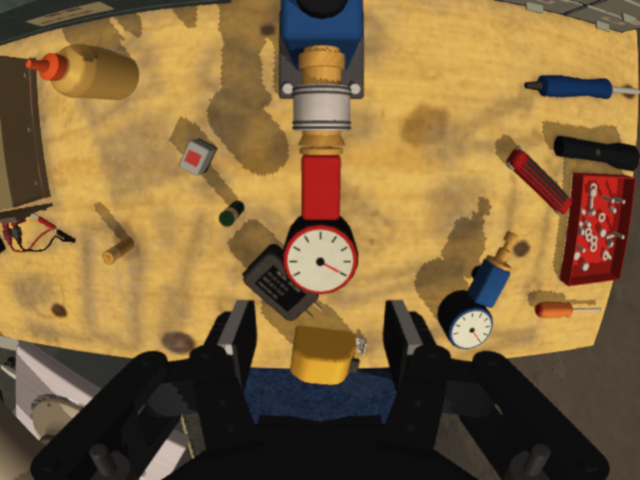

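The gauge hangs level in the coupler, dial up at (320,260), with the sleeve forward at (321,105) and the bystanders undisturbed. Handing in.

```bash
python3 -c "
from h import *
print(env.close_job())"
```

```text
the job is handed in; nothing more can be done
None
```

The red gauge is plugged into the coupler and hangs level, dial up, with the sleeve fully forward and the gripper clear. The last picture shows nothing else disturbed; the job is handed in, but the hand-in gave no verdict.

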